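Index a ring table and swing its clamp lever shut

ROBOT

A 6-joint arm with a two-finger parallel gripper is mounted at the origin on a cart in front of the work surface, level with it; the furniture and walls round the work are solid. World frame = base frame: x ahead of the robot, y to its left, z up, the work surface at z = 0. Lengths are in mm, angles in rad, forces in N, time in s.
With the tool pointing down it reaches from about 275 to 750 mm from the base axis. Payload 10.2 kg.
Tool frame: the origin (TCP) lies at the very end of the fingers, on their centre line; the grasp point (between the pads) lies 19 mm behind it (ctrl.grip_depth is the distance from the TCP to the grasp point, in mm); z points along the fingers, x is the direction in which the jaws open and shut, and the axes are right-handed (so a half turn about z gives the same grasp; the last joint's range is limited). The gripper opens to 85 mm and grips with 20 to 120 N. Pads are 22 mm wide; open, the fingers measure 114 mm over their backs; the gripper's body (76 mm by 85 mm) begins 54 mm behind the grasp point. The pads swing forward as they close: fully open they stand 13 mm farther back than shut.
Start: joints at [0.94, 0.313, 1.498, -0, 1.331, -0.223], TCP at [208.223, 481.948, 231.294] pointing down, gripper open.
Joint ranges: [-2.94, 2.94], [-0.97, 2.17], [0.19, 2.56], [-1.23, 4.37], [0.02, 3.11], [-2.88, 2.88]. Speed limits (rad/s): [2.39, 2.39, 3.01, 3.14, 3.14, 3.14].

INTERFACE

Orientations are given as a unit quaternion [w, x, y, z].
In Python, from rig import ctrl gives the robot as it stands.
- The arm moves only by the tool play_rows, never from a script. Its argument "motion" is a list of rows, each a list of 2 entries, a list of its own where there are three numbers: the shift along the tool's x, y, z in mm, then the turn, a rotation vector about the tool's x, y, z in degrees. A call has 1 to 20 rows; each row shifts and turns the commanded pose from where the row before left it, along the tool's axes as they then stand; what a row does not reach is not made up. A row lasts 1/12 s, in which the tool goes at most 41.7 mm and 7.16 degrees, less where a joint would pass 70% of its speed; a pose out of reach is approached as far as the arm can. A call with a gripper value outside its range is refused whole. "fingers" is the finger opening in mm, from 0 to 85.4, set as the call begins (left out, the last holds). The fingers move at their own pace and stop on an object; "squeeze" is the grip in N (left out, the last holds). Time passes only in rows, so rows that do not move let the fingers close. It gives the time, the measured TCP pose, the force and the opening at its end, in the units of the state.
- ctrl.sense(): the state, without advancing time (a new reading comes with each control period).
- ctrl.capture(name): name is "scene" or "side" or "wrist"; returns the picture (420x560x3 uint8, red, green, blue); there is no depth.
- ctrl.get_calibration(name): a dict with "K" (3x3 intrinsics, pixels), "k1" (the pictures are not rectified: a ray, as slopes to the right and down, at radius r is drawn at 1 + k1 r^2 times it, then the intrinsics apply), "R" (3x3) and "t" (3): a world point X has camera coordinates R X + t; the wrist camera has in their place "tool_from_camera" (4x4, takes a point from camera to tool coordinates, whose origin is the TCP and whose axes are the tool frame's). Camera axes: x right, y down, z forward; pixel columns grow to the right and rows downward; lengths in mm; the calibration is good to about 2 mm. A picture is of the moment at which its call begins: read the wrist's pose just before it. get_calibration takes no time and is no camera call.
- ctrl.finish_job(): hands the job in, once; it reports no verdict.
Trained networks look in the newest picture that a camera, given by its name, has taken for a name from the list of things; names that differ only in an ending like _2 or _b are one class to them, and where a whole thing is asked for, a point or a joint stands for the part that bears it (a point fixed in the world has none). Each returns a list of dicts, best first, with "p" (0 to 1); they miss things now and then, are a little off and sometimes report something else, mostly with a low value. They report only what shows in the picture. A call takes as long as a camera call. They do not tell look-alikes from the thing itself.
- ctrl.spot_in(camera, name): "position" ([column, row] as shares, 0 to 1, of the picture: columns of its width, rows of its height, amid what is visible of it).
The state is a dict: "time_s": time; "joints": joint angles; "dq": joint speeds; "tau": joint torques, N m; "eef_pos": TCP position; "ee_rot": TCP orientation; "force": force on the tool from outside, world axes, zero at the start; "wrist_torque": the same for the moment, N m; "grip_width": opening from 0.0 (shut) to 1.0 (fully open).
Only numpy, scipy, OpenCV 4.12 (cv2) and the standard library are available. Lean on these libraries where they do the work, as an engineer would, in place of code of your own. Each camera call takes 0.05 s, during which the arm holds its last target. There are 200 camera calls.

TASK

Push the spokes of the small indexing table's wheel round until the spoke with the red knob points at the yellow flag on the graduated ring, and then push the clamp lever with the green knob round fully to its stop, leaving the wheel on the flag. Only push, lift nothing: the bearing ring stays seated on the wheel, and the oil bottle, loupe, hex key and test block stay where they are.

Things in the scene. Friction and masses are not known exactly. Their poses are not given: they have to be found in the camera images.
- fixture: the indexing table, fixed to the bench: blue base 44 mm thick (disc of radius 98 mm, tongue 88 mm wide reaching to y = -160 mm) with a graduated aluminium ring, radius 96 mm, top at z = 50 mm; the flag's top is at 56 mm. Origin on the wheel's upright axis at bench height, z up; the clamp lever lies on its -y side
- wheel (a joint): turn of the three-spoke wheel about the fixture's z axis, rad, counter-clockwise from above positive, free from -0.9 to 2.8; at 0 the red-knobbed spoke lies along the fixture's +x. Starts 0.5 to 2.0 rad clockwise of the flag. Stays where it is left (friction 0.15 N m: 2 to 3 N on a spoke turns it). Hub: radius 36 mm, top 84 mm above the bench
- red_knob (a point): centre of the red ball (20 mm) ending the red-knobbed spoke, 84 mm from the wheel axis, 76 mm above the bench. The three spokes, 120 degrees apart, are round steel bars 10 mm thick, centre line 76 mm above the bench, bare from 36 to 74 mm from the axis; the other two end in black balls
- flag_mark (a point): inner tip of the yellow flag, 84 mm from the wheel axis and 56 mm above the bench (the spokes and knobs pass 10 mm or more above it); the red knob is set when it stands straight over this point. The flag is fixed; its place on the ring varies
- clamp (a joint): turn of the clamp lever about the upright axis through clamp_pivot, rad, counter-clockwise from above positive: 0 open, 1.571 shut at its stop; starts at 0 to 0.3. Stays where it is left (friction 0.1 N m). Points from the pivot along the fixture's (-0.707, -0.707) at 0 and (0.707, -0.707) at 1.571, swinging round the side away from the wheel
- green_knob (a point): centre of the green ball (18 mm) ending the clamp lever, 62 mm from its pivot, 76 mm above the bench. The lever is a steel bar 10 mm thick, centre line 76 mm above the bench, bare from 13 to 53 mm from the pivot; 2 to 3 N on it moves it
- clamp_pivot (a point): the clamp lever's pivot axis at the lever's height, 76 mm above the bench, at (0, -125 mm) in the fixture's frame; top of its hub 86 mm above the bench. A thin stop pin, top 82 mm above the bench, stands 22 mm from it on the shut side of the lever. The hardness tester, over 0.7 m tall, stands to the right on a black slab 92 mm high: swing the arm in close to the base
- work_ring: bearing ring, ground steel, 62 mm outside diameter, 12 mm high, lying loose round a boss of 38 mm diameter on the wheel's hub; origin at the centre of its underside, 84 mm above the bench; may shift about 4 mm on its seat and turns with the wheel
- oil_bottle: bystander: cream oil bottle with red spout, 42 mm diameter, 118 mm high, standing right of the table; origin at the centre of its underside
- loupe: bystander: black eye loupe, 32 mm diameter, 26 mm high, behind the table; origin at the centre of its underside
- hex_key: bystander: dark hex key, 28 x 72 x 7 mm, lying right of the oil bottle; origin at the centre of its underside
- test_block: bystander: round steel test block, 64 mm diameter, 12 mm high, right of the hex key; origin at the centre of its underside
Things that resemble listed ones, but are neither listed nor needed, are in the scene too. What is shaped like the work_ring but pink is not meant.

How it is judged (in metres and radians):
On the way, in this order (a step that is already met when the one before it is completed fails the run):
1. the red knob stands over the flag while the clamp lever is still open (horizontal distance between red_knob and flag_mark below 0.007 m and value of joint clamp below 0.6 rad), for 0.2 s.
2. the clamp lever is at its stop (value of joint clamp above 1.47 rad), for 0.2 s.
At the end, for the whole second after the job is handed in: The red knob is within 7 mm (seen from above) of the flag's mark, the clamp lever is within 0.1 rad of its stop, the bearing ring lies flat on its seat within 10 mm of the axis and at rest, and the bystanders are within 25 mm of where they stood, the bottle upright (horizontal distance between red_knob and flag_mark below 0.007 m and value of joint clamp above 1.47 rad and z of work_ring in the frame of fixture between 0.081 and 0.087 m and horizontal distance between work_ring and fixture below 0.01 m and linear speed of work_ring below 0.02 m/s and distance of each of oil_bottle, loupe, hex_key, test_block from where it was at the start of the episode below 0.025 m and angle between oil_bottle's own z axis and vertical below 0.2 rad); the robot touches nothing.
It fails at once if the bearing ring is lifted or knocked off its seat (z of work_ring in the frame of fixture above 0.09 m or z of work_ring in the frame of fixture below 0.079 m or horizontal distance between work_ring and fixture above 0.015 m).
It fails at once if the oil bottle is moved (distance of oil_bottle from where it was at the start of the episode above 0.025 m).
It fails at once if the eye loupe is moved (distance of loupe from where it was at the start of the episode above 0.025 m).
It fails at once if the hex key is moved (distance of hex_key from where it was at the start of the episode above 0.025 m).
It fails at once if the steel test block is moved (distance of test_block from where it was at the start of the episode above 0.025 m).
It also fails if it takes over 59 s, if anything falls off the work surface, if the arm or the gripper's body presses on something with over 40 N, if the wrist force passes 120 N, or if a joint passes its speed limit or range.

## Working session

There is one attempt and no reset: what is moved stays moved. The work goes in short steps, Python scripts to look and compute and a tool call to move; the robot and the scene stay as the last step left them, time stands still between calls to the robot, and variables do not carry over. Pictures are saved under pics/ and viewed, about 8 in all and at most 12, crops included, and the job is handed in when it is done.

Besides the shell and the picture viewer there is one more tool, called by a JSON object that holds its "op" and its "data". play_rows: Moves the arm, as the interface text tells. Its arguments: {"type":"object","properties":{"motion":{"type":"array"},"fingers":{"type":"number"},"squeeze":{"type":"number"}},"required":["motion"]}

```bash
ls; mkdir -p pics
cat > h.py <<'E'
import numpy as np,cv2
from rig import ctrl
from scipy.spatial.transform import Rotation as Rn
def cal(n):
    c=ctrl.get_calibration(n)
    if n=='wrist':
        s=ctrl.sense();q=s['ee_rot'];T=np.eye(4);T[:3,:3]=Rn.from_quat([q[1],q[2],q[3],q[0]]).as_matrix();T[:3,3]=s['eef_pos']
        M=np.linalg.inv(T@np.array(c['tool_from_camera']));R,t=M[:3,:3],M[:3,3]
    else: R,t=np.array(c['R']),np.array(c['t'])
    return np.array(c['K']),c['k1'],R,t
def proj(C,X):
    K,k1,R,t=C;p=R@np.array(X,float)+t;u=p[:2]/p[2];u=u*(1+k1*(u@u));return (K@[u[0],u[1],1])[:2]
def back(C,px,z):
    K,k1,R,t=C;d=(np.linalg.inv(K)@[px[0],px[1],1])[:2];u=d.copy()
    for _ in range(20):u=d/(1+k1*(u@u))
    r=R.T@np.array([u[0],u[1],1]);o=-R.T@t
    return o+r*(z-o[2])/r[2]
def snap(n,f):
    C=cal(n);im=ctrl.capture(n);cv2.imwrite(f'pics/{f}.png',cv2.cvtColor(im,cv2.COLOR_RGB2BGR));return C,im
Z=dict(red_knob=76,flag_mark=56,green_knob=76,clamp_pivot=76,work_ring=90,oil_bottle=59,loupe=13,hex_key=3,test_block=6,wheel=76,fixture=40,clamp=76)
E
cat > look.py <<'E'
import sys
from h import *
for n in sys.argv[2:]:
    C,im=snap(n,sys.argv[1]+n)
    for k in Z:
        try:r=ctrl.spot_in(n,k)
        except Exception as e:print(k,e);continue
        for d in r[:2]:
            px=np.array(d['position'])*[560,420];print(n,k,round(d['p'],2),px.round(),back(C,px,Z[k]).round())
print(ctrl.sense())
E
python3 look.py a scene side
```

```text
pics
scene red_knob 0.51 [250. 182.] [546. 269.  76.]
scene green_knob 0.4 [254. 200.] [509. 132.  76.]
scene green_knob 0.39 [257. 283.] [ 362. -281.   76.]
scene clamp_pivot 0.56 [250. 195.] [512. 173.  76.]
scene work_ring 0.45 [251. 179.] [548. 263.  90.]
scene oil_bottle 0.71 [245. 240.] [408. -57.  59.]
scene test_block 0.8 [272. 302.] [ 401. -286.    6.]
scene wheel 0.53 [251. 183.] [547. 259.  76.]
scene fixture 0.69 [255. 282.] [ 373. -231.   40.]
side red_knob 0.8 [300. 237.] [555. 258.  76.]
side flag_mark 0.52 [262. 256.] [637. 315.  56.]
side green_knob 0.66 [317. 211.] [511. 107.  76.]
side green_knob 0.24 [346. 201.] [432.  33.  76.]
side clamp_pivot 0.67 [304. 257.] [547. 352.  76.]
side work_ring 0.57 [298. 237.] [560. 286.  90.]
side oil_bottle 0.56 [348. 199.] [423. -21.  59.]
side test_block 0.65 [342. 184.] [ 414. -289.    6.]
side wheel 0.56 [301. 241.] [553. 278.  76.]
side fixture 0.87 [301. 255.] [551. 279.  40.]
side clamp 0.57 [312. 213.] [524. 120.  76.]
{'time_s': 1.3, 'joints': array([ 9.39604937e-01,  3.12899560e-01,  1.49770697e+00,  2.53969687e-05,
        1.33103387e+00, -2.23412337e-01]), 'dq': array([ 0.00180724, -0.00118498, -0.00054491,  0.00048717,  0.00067444,
       -0.00076243]), 'tau': array([ 4.49607251e-04, -4.12175417e+01, -2.59893018e+01, -9.81442759e-05,
        5.59113432e-04, -7.20594494e-05]), 'eef_pos': array([208.20888692, 481.94401679, 231.29177337]), 'ee_rot': array([-3.18452514e-06,  8.35636585e-01,  5.49282711e-01, -2.66843450e-05]), 'force': array([-0.26793885,  0.18760137,  0.61781798]), 'wrist_torque': array([-0.02093782, -0.02271953, -0.02943763]), 'grip_width': 1.000748544689503}
```

Run:
```python
import cv2,numpy as np
a=cv2.imread('pics/ascene.png')[140:330,160:360];b=cv2.imread('pics/aside.png')[150:330,190:400]
a=cv2.resize(a,(400,380),interpolation=2);b=cv2.resize(b,(400,343),interpolation=2)
A=cv2.resize(cv2.imread('pics/ascene.png'),None,fx=1,fy=1)
b=cv2.copyMakeBorder(b,0,37,0,0,0)
cv2.imwrite('pics/v1.png',np.hstack([a,b]))
```

```text
(no output)
```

View pics/v1.png

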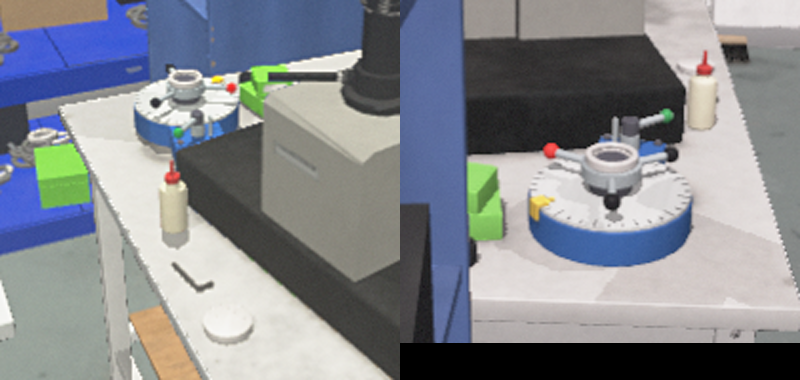

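View pics/aside.png

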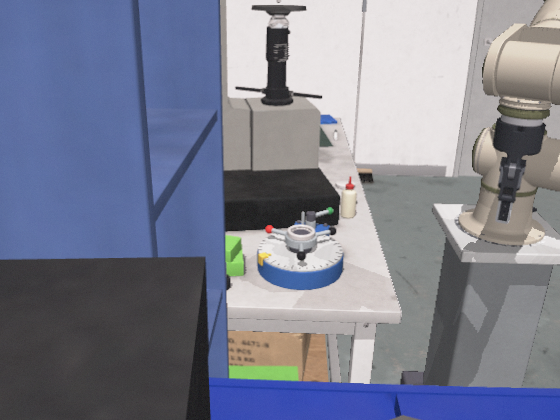

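The side view shows the red knob at about (269,229), flag (264,257), ring (301,236), green knob (330,210), and the bottle at (348,200). The scene view shows the red knob at about (276,184), flag (268,180) and green knob (249,206). The network's red_knob and green_knob hits were off.

Run:
```python
from h import *
P=dict(red=(76,(276,184),(268.7,228.7)),green=(76,(249.5,206.5),(330,210)),flag=(56,(268.5,179.5),(265,256)),ringtop=(96,(252,178),(301,233)),hubtop=(86,(259,196.5),(310.7,213)),bottle=(118,(246.5,221.5),(349.5,177)))
for k,(z,a,b) in P.items(): print(k,back(cal('scene'),a,z).round(),back(cal('side'),b,z).round())
```

```text
red [627. 216.  76.] [628. 219.  76.]
green [481.  98.  76.] [479.  98.  76.]
flag [632. 301.  56.] [631. 316.  56.]
ringtop [551. 259.  96.] [554. 279.  96.]
hubtop [529. 133.  86.] [529. 144.  86.]
bottle [418. -54. 118.] [420. -38. 118.]
```

```bash
cat >> h.py <<'E'
def go(X,xdeg=None):
    s=ctrl.sense();q=s['ee_rot'];R=Rn.from_quat([q[1],q[2],q[3],q[0]])
    a=R.as_matrix()[:,0];cur=np.degrees(np.arctan2(a[1],a[0]))
    print('t',round(s['time_s'],2),'pos',s['eef_pos'].round(1),'xdeg',cur.round(1),'F',np.array(s['force']).round(1),'shift',R.inv().apply(np.array(X)-s['eef_pos']).round(1),'turnz',None if xdeg is None else round(-(xdeg-cur),1), 'tiltz',R.as_matrix()[:,2].round(3))
E
python3 - <<'E'
from h import *
c=ctrl.get_calibration('wrist');print(np.array(c['tool_from_camera']).round(3),c['K'])
go([470,230,260],26)
Cs,Cd=cal('scene'),cal('side')
def tri(a,b):
    A=[];B=[]
    for C,p in((Cs,a),(Cd,b)):
        o=back(C,p,0);d=back(C,p,500)-o;d/=np.linalg.norm(d);M=np.eye(3)-np.outer(d,d);A.append(M);B.append(M@o)
    x=np.linalg.lstsq(np.vstack(A),np.hstack(B),rcond=None)[0];return x.round(),[proj(C,x).round() for C in(Cs,Cd)]
print(tri((282,178),(208,88)),tri((282,178),(321,97)))
E
```

```text
[[ 1.00000e+00  1.00000e-03  0.00000e+00 -5.85000e-01]
 [-1.00000e-03  9.51000e-01  3.10000e-01 -8.11210e+01]
 [-0.00000e+00 -3.10000e-01  9.51000e-01 -1.42591e+02]
 [ 0.00000e+00  0.00000e+00  0.00000e+00  1.00000e+00]] [[294.47846545   0.         282.10644489]
 [  0.         294.47846545 211.75002909]
 [  0.           0.           1.        ]]
t 1.3 pos [208.2 481.9 231.3] xdeg 66.6 F [-0.3  0.2  0.6] shift [-127.5  340.2  -28.7] turnz 40.6 tiltz [-0. -0. -1.]
(array([681.,  48., 276.]), [array([313., 146.]), array([251., 126.])]) (array([ 491., -171.,  303.]), [array([286., 175.]), array([325.,  99.])])
```

{"op": "play_rows", "data": {"motion": [[[-6,27,1],[0,0,0]],[[-6,27,1],[0,0,0]],[[-6,27,1],[0,0,0]],[[-6,27,1],[0,0,0]],[[-6,27,1],[0,0,0]],[[-6,27,1],[0,0,0]],[[-6,27,1],[0,0,0]],[[-6,27,1],[0,0,0]],[[-6,27,1],[0,0,0]],[[-6,27,1],[0,0,0]],[[-6,27,1],[0,0,0]],[[-6,27,1],[0,0,0]],[[-6,27,1],[0,0,0]],[[-6,27,1],[0,0,0]],[[-6,27,1],[0,0,0]]], "fingers": 0}}

```text
time_s: 2.55
eef_pos: [545.3, 237.7, 216.2]
ee_rot: [-0.0, 0.836, 0.549, -0.0]
force: [-0.8, 0.6, 0.0]
grip_width: -0.005
```

{"op": "play_rows", "data": {"motion": [[[0,0,0],[0,0,6]],[[0,0,0],[0,0,6]],[[0,0,0],[0,0,6]],[[0,0,0],[0,0,6]],[[0,0,0],[0,0,6]],[[0,0,0],[0,0,6]],[[0,0,0],[0,0,6]],[[0,0,0],[0,0,6]],[[0,0,0],[0,0,6]],[[0,0,0],[0,0,6]],[[0,0,0],[0,0,6]],[[0,0,0],[0,0,0]],[[0,0,0],[0,0,0]],[[0,0,0],[0,0,0]]]}}

```text
time_s: 3.72
eef_pos: [544.3, 238.7, 216.3]
ee_rot: [0.0, 1.0, 0.007, -0.0]
force: [0.5, -0.5, 0.3]
grip_width: -0.002
```

Run:
```python
from h import *
go([540,240,220],0)
C,im=snap('wrist','w1')
for k in ['red_knob','flag_mark','green_knob','clamp_pivot','work_ring','oil_bottle','loupe']:
    for d in ctrl.spot_in('wrist',k)[:2]:
        px=np.array(d['position'])*[560,420];print(k,round(d['p'],2),px.round(),back(C,px,Z[k]).round())
```

```text
t 3.72 pos [544.3 238.7 216.3] xdeg 0.8 F [ 0.5 -0.5  0.3] shift [-4.3 -1.4 -3.7] turnz 0.8 tiltz [-0. -0. -1.]
red_knob 0.95 [295. 175.] [555. 263.  76.]
flag_mark 0.81 [371. 128.] [630. 309.  56.]
green_knob 0.6 [240. 299.] [497. 122.  76.]
clamp_pivot 0.64 [287. 167.] [547. 271.  76.]
work_ring 0.61 [500. 240.] [767. 204.  90.]
work_ring 0.58 [295. 203.] [555. 240.  90.]
loupe 0.92 [446.  78.] [722. 364.  13.]
```

View pics/w1.png

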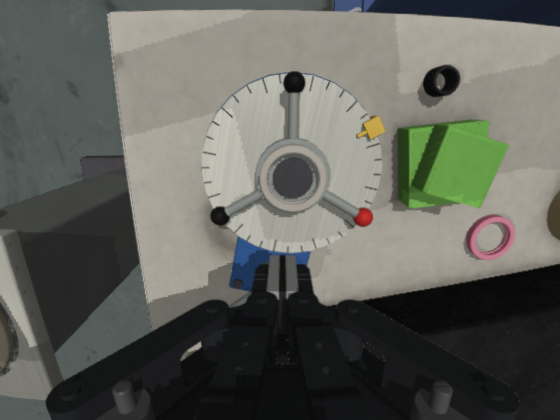

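Run:
```python
from h import *
C=cal('wrist');im=cv2.imread('pics/w1.png');h=cv2.cvtColor(im,cv2.COLOR_BGR2HSV)
def blob(m,near,r=25):
    yy,xx=np.nonzero(m);k=np.hypot(xx-near[0],yy-near[1])<r;return np.array([xx[k].mean(),yy[k].mean()])
red=blob((h[...,1]>150)&((h[...,0]<8)|(h[...,0]>172)),(364,217),15)
dark=h[...,2]<60
b1=blob(dark,(295,83),14);b2=blob(dark,(220,216),14)
K=[back(C,p,76) for p in(red,b1,b2)];c=np.mean(K,0)
print(red,b1,b2,c.round(1))
for k in K:print(np.linalg.norm(k-c).round(1),np.degrees(np.arctan2(*(k-c)[1::-1])).round(1))
y=(h[...,0]>18)&(h[...,0]<32)&(h[...,1]>140);yy,xx=np.nonzero(y[100:160,340:400]);pts=np.c_[xx+340,yy+100].astype(float)
W=np.array([back(C,p,56)for p in pts])-c
r=np.hypot(W[:,0],W[:,1]);a=np.degrees(np.arctan2(W[:,1],W[:,0]));print(r.min(),r.max(),a.mean(),a[r<90].mean() if (r<90).any() else 0,a[r<90].size)
```

```text
[363.51072961 217.11587983] [293.88088643  82.15235457] [219.03585657 216.19920319] [552.2 263.2  76. ]
84.9 -29.6
84.6 90.2
85.0 -149.8
74.94970367712004 101.79014838339995 29.856910713512512 29.781633314582344 127
```

{"op": "play_rows", "data": {"motion": [[[10.2,-20.2,0],[0,0,0]],[[10.2,-20.2,0],[0,0,0]],[[10.2,-20.2,0],[0,0,0]],[[10.2,-20.2,0],[0,0,0.8]],[[0,0,15],[0,0,0]],[[0,0,15],[0,0,0]],[[0,0,15],[0,0,0]],[[0,0,15],[0,0,0]],[[0,0,15],[0,0,0]],[[0,0,15],[0,0,0]],[[0,0,15],[0,0,0]],[[0,0,15],[0,0,0]],[[0,0,15],[0,0,0]],[[0,0,15],[0,0,0]],[[0,0,0],[0,0,0]],[[0,0,0],[0,0,0]]]}}

```text
time_s: 5.45
eef_pos: [584.0, 319.9, 66.0]
ee_rot: [0.0, 1.0, -0.001, -0.001]
force: [0.4, 0.0, 0.6]
grip_width: -0.002
```

Run:
```python
from h import *
go([566,320,66],0)
C,im=snap('wrist','w2')
```

```text
t 5.45 pos [584.  319.9  66. ] xdeg -0.2 F [0.4 0.  0.6] shift [-18.   -0.1   0. ] turnz -0.2 tiltz [-0.001 -0.    -1.   ]
```

View pics/w2.png

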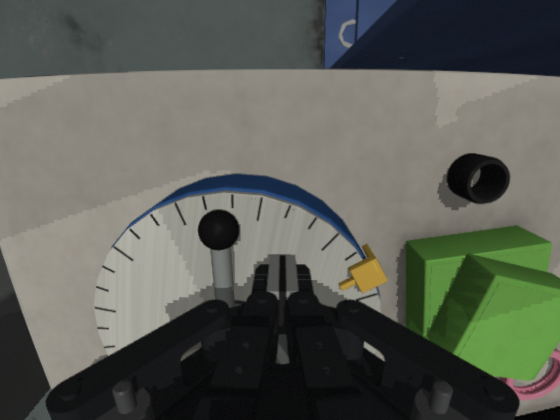

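{"op": "play_rows", "data": {"motion": [[[-6,0,0],[0,0,0]],[[-6,0,0],[0,0,0]],[[-5,0,0],[0,0,0]],[[-2,0,0],[0,0,0]],[[-4,-0.8,0],[0,0,-4]],[[-4,-0.8,0],[0,0,-4]],[[-4,-0.8,0],[0,0,-4]],[[-4,-0.8,0],[0,0,-4]],[[-4,-0.8,0],[0,0,-4]],[[-4,-0.8,0],[0,0,-4]],[[0,0,0],[0,0,0]]]}}

```text
time_s: 6.42
eef_pos: [540.9, 320.7, 67.2]
ee_rot: [0.0, 0.978, 0.208, 0.001]
force: [1.4, -1.0, 0.6]
grip_width: -0.001
```

```bash
cat > ang.py <<'E'
from h import *
import sys
c=np.array([552.2,263.2,76])
go(c,0);C,im=snap('wrist',sys.argv[1])
for k in ['red_knob','work_ring']:
    for d in ctrl.spot_in('wrist',k)[:3]:
        px=np.array(d['position'])*[560,420];print(k,round(d['p'],2),px.round())
h=cv2.cvtColor(im,cv2.COLOR_RGB2HSV);m=((h[...,2]<60)).astype(np.uint8)
n,_,st,ce=cv2.connectedComponentsWithStats(m)
for i in range(1,n):
    if 150<st[i,4]<3000:
        X=back(C,ce[i],76)-c;print('dark',ce[i].round(),st[i,4],'r',np.hypot(X[0],X[1]).round(1),'ang',np.degrees(np.arctan2(X[1],X[0])).round(1))
m=((h[...,1]>150)&((h[...,0]<8)|(h[...,0]>172))).astype(np.uint8)
n,_,st,ce=cv2.connectedComponentsWithStats(m)
for i in range(1,n):
    if st[i,4]>80:
        X=back(C,ce[i],76)-c;print('red',ce[i].round(),st[i,4],'r',np.hypot(X[0],X[1]).round(1),'ang',np.degrees(np.arctan2(X[1],X[0])).round(1))
E
python3 ang.py w3
```

```text
t 6.42 pos [540.9 320.7  67.2] xdeg 24.0 F [ 1.4 -1.   0.6] shift [-13.1  57.1  -8.8] turnz 24.0 tiltz [ 0.002  0.    -1.   ]
red_knob 0.74 [243. 240.]
work_ring 0.61 [283. 350.]
work_ring 0.57 [243. 243.]
dark [536.  24.] 158 r 213.5 ang 80.2
dark [375.  60.] 523 r 168.1 ang 96.6
dark [ 12. 196.] 2967 r 159.3 ang 164.1
dark [238. 232.] 1264 r 84.2 ang 120.7
dark [509. 274.] 1971 r 145.6 ang 47.8
```

{"op": "play_rows", "data": {"motion": [[[-4,-0.8,0],[0,0,-4]],[[-4,-0.8,0],[0,0,-4]],[[-4,-0.8,0],[0,0,-4]],[[-4,-0.8,0],[0,0,-4]],[[-4,-0.8,0],[0,0,-4]],[[-2,-0.4,0],[0,0,-2]],[[-1,-0.2,0],[0,0,-1]],[[0,0,0],[0,0,0]],[[0,0,0],[0,0,0]]]}}

```text
time_s: 7.32
eef_pos: [519.6, 312.0, 66.5]
ee_rot: [-0.0, 0.918, 0.397, 0.0]
force: [2.1, 1.2, 2.4]
grip_width: 0.002
```

```bash
python3 ang.py w4
```

```text
t 7.32 pos [519.6 312.   66.5] xdeg 46.7 F [2.1 1.2 2.4] shift [-13.2  57.2  -9.5] turnz 46.7 tiltz [ 0.  0. -1.]
red_knob 0.97 [243. 244.]
work_ring 0.5 [284. 354.]
dark [94. 18.] 271 r 189.5 ang 156.7
dark [412.  97.] 179 r 161.5 ang 111.9
dark [208. 193.] 255 r 106.1 ang 148.8
dark [238. 233.] 1274 r 84.0 ang 143.0
```

View pics/w4.png

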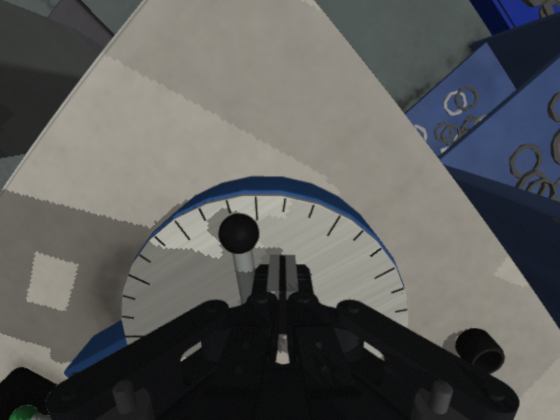

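{"op": "play_rows", "data": {"motion": [[[-2,-0.4,0],[0,0,-2]],[[-2,-0.4,0],[0,0,-2]],[[-1.5,-0.3,0],[0,0,-1.5]],[[-1,-0.2,0],[0,0,-1]],[[0,0,0],[0,0,0]],[[0,0,0],[0,0,0]],[[8,0,0],[0,0,0]],[[8,0,0],[0,0,0]],[[0,0,-15],[0,0,0]],[[0,0,-25],[0,0,0]],[[0,0,-25],[0,0,0]],[[0,0,-25],[0,0,0]],[[0,0,-25],[0,0,0]],[[0,0,-25],[0,0,0]],[[0,0,-20],[0,0,0]],[[0,0,0],[0,0,0]],[[0,0,0],[0,0,0]]]}}

```text
time_s: 8.88
eef_pos: [523.4, 320.5, 226.2]
ee_rot: [-0.0, 0.894, 0.449, -0.0]
force: [0.1, 0.2, -1.3]
grip_width: -0.003
```

```bash
python3 ang.py w5
```

```text
t 8.88 pos [523.4 320.5 226.2] xdeg 53.3 F [ 0.1  0.2 -1.3] shift [-28.6  57.4 150.2] turnz 53.3 tiltz [-0.001 -0.    -1.   ]
red_knob 0.74 [253. 248.]
red_knob 0.72 [147. 282.]
work_ring 0.79 [241. 241.]
dark [150.  36.] 221 r 228.3 ang 166.8
dark [483.  63.] 2999 r 286.1 ang 94.6
dark [245. 173.] 267 r 84.3 ang 149.7
dark [389. 278.] 500 r 154.1 ang 39.8
dark [165. 285.] 181 r 117.3 ang -103.3
dark [198. 288.] 184 r 84.9 ang -90.6
red [327. 276.] 203 r 85.5 ang 29.9
```

View pics/w5.png

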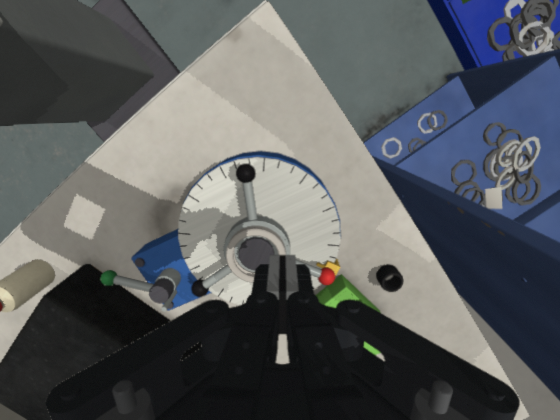

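Run:
```python
from h import *
C=cal('wrist');c=np.array([552.2,263.2,0])
h=cv2.cvtColor(cv2.imread('pics/w5.png'),cv2.COLOR_BGR2HSV)
m=(h[...,0]>50)&(h[...,0]<85)&(h[...,1]>120);yy,xx=np.nonzero(m);k=np.hypot(xx-109,yy-278)<14
g=np.array([xx[k].mean(),yy[k].mean()]);print('green',g,k.sum(),back(C,g,76).round(1))
p=back(C,(163,288),86);print('pivot',p.round(1),np.linalg.norm((p-c)[:2]),np.linalg.norm((p-back(C,g,76))[:2]))
print('slab',[back(C,q,92).round() for q in((88,265),(120,283),(172,321))],'floor',back(C,(88,265),0))
print('bottle',back(C,(48,270),118).round(),back(C,(10,300),118).round())
im=cv2.imread('pics/w5.png')[220:400,0:260];cv2.imwrite('pics/v6.png',cv2.resize(im,None,fx=3,fy=3,interpolation=cv2.INTER_CUBIC))
```

```text
green [107.41509434 277.62893082] 159 [477.3 101.6  76. ]
pivot [523.3 153.2  86. ] 113.75730147010199 69.09624100208345
slab [array([453., 110.,  92.]), array([489., 123.,  92.]), array([559., 135.,  92.])] floor [451.06214261  23.78987531   0.        ]
bottle [432.  95. 118.] [429.  29. 118.]
```

View pics/v6.png

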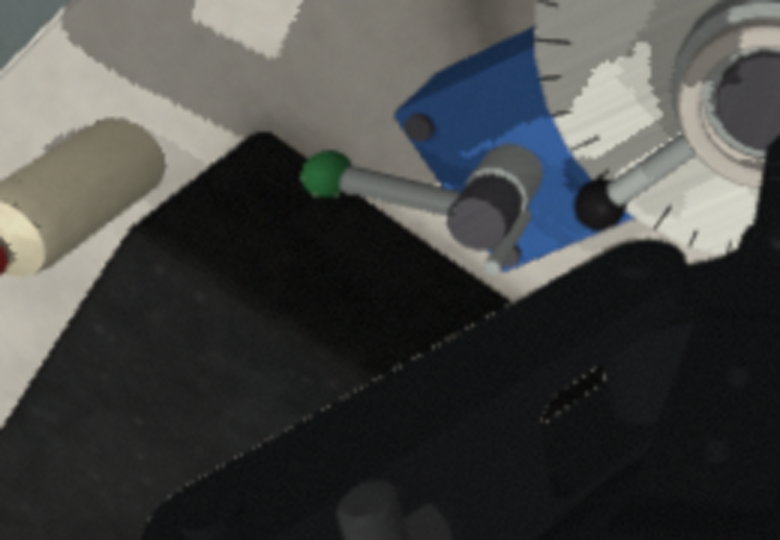

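Run:
```python
from h import *
C=cal('wrist');c=np.array([552.2,263.2,0])
u=lambda d:np.array([np.cos(np.radians(d)),np.sin(np.radians(d)),0])
p=back(C,(159,292.5),86);g=back(C,(107.4,277.6),76);d=(p-c)[:2]
print('pivot',p.round(1),np.linalg.norm(d).round(1),'yaw',np.degrees(np.arctan2(d[1],d[0])).round(1)+90,'len',np.linalg.norm((p-g)[:2]).round(1))
print('slab',back(C,(45,297),92).round(),back(C,(125,343),92).round())
S=cal('side');print('tester foot',back(S,(317,168),92).round(),back(S,(248,168),92).round(),'slabside',back(S,(338,189),92).round(),back(S,(228,195),92).round())
th=np.degrees(np.arctan2(d[1],d[0]));P=c+125*u(th);gg=(g-P)[:2];phi=np.degrees(np.arctan2(gg[1],gg[0]))
print('P',P.round(1),'phi',phi,np.linalg.norm(gg),'clamp deg',phi-(-135+th+90))
s=P+40*u(phi)+30*u(phi-90);s[2]=226;print(s);go(s,phi+90)
```

```text
pivot [524.8 145.3  86. ] 121.0 yaw -13.099999999999994 len 64.6
slab [450.  35.  92.] [550.  66.  92.]
tester foot [ 503. -185.   92.] [ 710. -168.   92.] slabside [452. -11.  92.] [743.  55.  92.]
P [523.9 141.4   0. ] phi -139.52121721587014 61.33853684268859 clamp deg 8.558542724936956
[474.01074719 138.29573907 226.        ]
t 9.03 pos [523.  320.3 224.5] xdeg 53.3 F [-0.9 -0.2 -0.1] shift [-175.3   69.5   -1.1] turnz 102.8 tiltz [-0.003 -0.001 -1.   ]
```

{"op": "play_rows", "data": {"motion": [[[-22,8.7,0],[0,0,0]],[[-22,8.7,0],[0,0,0]],[[-22,8.7,0],[0,0,0]],[[-22,8.7,0],[0,0,0]],[[-22,8.7,0],[0,0,0]],[[-22,8.7,0],[0,0,0]],[[-22,8.7,0],[0,0,0]],[[-22,8.7,0],[0,0,0]],[[0,0,0],[0,0,0]]]}}

```text
time_s: 9.78
eef_pos: [473.3, 135.1, 225.3]
ee_rot: [-0.0, 0.894, 0.448, -0.001]
force: [-0.4, -0.3, 0.3]
grip_width: -0.001
```

{"op": "play_rows", "data": {"motion": [[[0,0,0],[0,0,6]],[[0,0,0],[0,0,6]],[[0,0,0],[0,0,6]],[[0,0,0],[0,0,6]],[[0,0,0],[0,0,6]],[[0,0,0],[0,0,6]],[[0,0,0],[0,0,6]],[[0,0,0],[0,0,6]],[[0,0,0],[0,0,6]],[[0,0,0],[0,0,6]],[[0,0,0],[0,0,6]],[[0,0,0],[0,0,6]],[[0,0,0],[0,0,6]],[[0,0,0],[0,0,6]],[[0,0,0],[0,0,6]],[[0,0,0],[0,0,6]],[[0,0,0],[0,0,6]],[[0,0,0],[0,0,0]],[[0,0,0],[0,0,0]]]}}

```text
time_s: 11.37
eef_pos: [474.2, 138.1, 225.6]
ee_rot: [0.0, 0.912, -0.411, -0.001]
force: [-0.1, 0.7, -0.5]
grip_width: 0.001
```

Run:
```python
from h import *
go([474,138.3,66],-49.5);snap('wrist','w7')
```

```text
t 11.37 pos [474.2 138.1 225.6] xdeg -48.5 F [-0.1  0.7 -0.5] shift [-1.000e-01 -2.000e-01  1.596e+02] turnz 1.0 tiltz [-0.002 -0.    -1.   ]
```

View pics/w7.png

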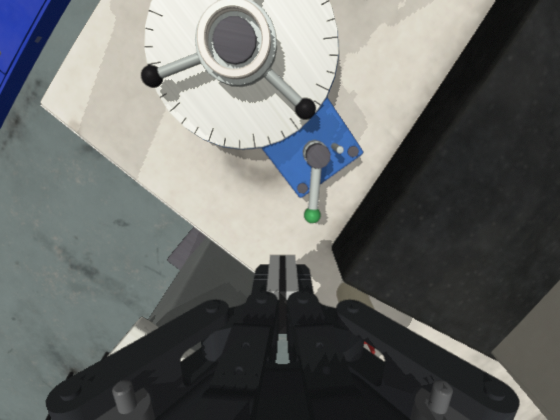

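Run:
```python
from h import *
C=cal('wrist')
print('pivot',back(C,(317,155),86).round(1),'green',back(C,(312.8,215),76).round(1),'pin',back(C,(340,149.5),82).round(1),'slab92',back(C,(333,240),92).round(),back(C,(495,5),92).round(),'slab0',back(C,(333,240),0).round(),back(C,(495,5),0).round(), back(C,(345,283),92).round())
```

```text
pivot [527.6 142.6  86. ] green [479.3 101.1  76. ] pin [546.1 129.   82. ] slab92 [476.  72.  92.] [722. 118.  92.] slab0 [457.  32.   0.] [785.  94.   0.] [449.  27.  92.]
```

{"op": "play_rows", "data": {"motion": [[[0,-2,0],[0,0,1]],[[0,0,16],[0,0,0]],[[0,0,16],[0,0,0]],[[0,0,16],[0,0,0]],[[0,0,16],[0,0,0]],[[0,0,16],[0,0,0]],[[0,0,16],[0,0,0]],[[0,0,16],[0,0,0]],[[0,0,16],[0,0,0]],[[0,0,16],[0,0,0]],[[0,0,16],[0,0,0]],[[0,0,0],[0,0,0]],[[4,0,0],[0,0,0]],[[4,0,0],[0,0,0]],[[3,0,0],[0,0,0]],[[1,0,0],[0,0,0]],[[0,0,0],[0,0,0]]]}}

```text
time_s: 12.83
eef_pos: [484.2, 129.8, 66.9]
ee_rot: [-0.0, 0.907, -0.42, 0.001]
force: [-0.6, -0.6, 0.1]
grip_width: -0.002
```

{"op": "play_rows", "data": {"motion": [[[2.8,1.3,0],[0,0,-4]],[[2.8,1.3,0],[0,0,-4]],[[2.8,1.3,0],[0,0,-4]],[[2.8,1.3,0],[0,0,-4]],[[2.8,1.3,0],[0,0,-4]],[[2.8,1.3,0],[0,0,-4]],[[2.8,1.3,0],[0,0,-4]],[[2.8,1.3,0],[0,0,-4]],[[2.8,1.3,0],[0,0,-4]],[[2.8,1.3,0],[0,0,-4]],[[0,0,0],[0,0,0]]]}}

```text
time_s: 13.75
eef_pos: [500.3, 104.5, 66.5]
ee_rot: [0.0, 0.997, -0.083, -0.0]
force: [-1.8, -0.7, 1.4]
grip_width: 0.004
```

```bash
cat > cl.py <<'E'
from h import *
import sys
P=np.array([526.5,141,76])
go(P);C,im=snap('wrist',sys.argv[1]);h=cv2.cvtColor(im,cv2.COLOR_RGB2HSV)
m=((h[...,0]>60)&(h[...,0]<80)&(h[...,1]>150)).astype(np.uint8)
n,_,st,ce=cv2.connectedComponentsWithStats(m)
for i in range(1,n):
    if st[i,4]>60:
        X=back(C,ce[i],76)-P;print('green',ce[i].round(),st[i,4],'r',np.hypot(X[0],X[1]).round(1),'phi',np.degrees(np.arctan2(X[1],X[0])).round(1))
E
python3 cl.py w8
```

```text
t 13.75 pos [500.3 104.5  66.5] xdeg -9.5 F [-1.8 -0.7  1.4] shift [ 19.8 -40.3  -9.5] turnz None tiltz [-0.001 -0.    -1.   ]
```

{"op": "play_rows", "data": {"motion": [[[2.8,1.3,0],[0,0,-4]],[[2.8,1.3,0],[0,0,-4]],[[2.8,1.3,0],[0,0,-4]],[[2.8,1.3,0],[0,0,-4]],[[2.8,1.3,0],[0,0,-4]],[[2.8,1.3,0],[0,0,-4]],[[2.8,1.3,0],[0,0,-4]],[[2.8,1.3,0],[0,0,-4]],[[2.8,1.3,0],[0,0,-4]],[[0.7,0.3,0],[0,0,-1]],[[0.7,0.3,0],[0,0,-1]],[[0,0,0],[0,0,0]],[[0,0,0],[0,0,0]]]}}

```text
time_s: 14.88
eef_pos: [527.7, 96.3, 66.3]
ee_rot: [0.0, 0.97, 0.244, 0.0]
force: [-1.3, -1.9, 0.8]
grip_width: 0.003
```

{"op": "play_rows", "data": {"motion": [[[0.7,0.3,0],[0,0,-1]],[[0.7,0.3,0],[0,0,-1]],[[0,0,0],[0,0,0]],[[0,0,0],[0,0,0]]]}}

```text
time_s: 15.22
eef_pos: [529.4, 96.4, 66.3]
ee_rot: [0.0, 0.965, 0.262, 0.0]
force: [-1.2, -2.7, 0.3]
grip_width: 0.001
```

{"op": "play_rows", "data": {"motion": [[[0.7,0.3,0],[0,0,-1]],[[0.7,0.3,0],[0,0,-1]],[[0,0,0],[0,0,0]],[[0,0,0],[0,0,0]]]}}

```text
time_s: 15.55
eef_pos: [530.9, 96.6, 66.3]
ee_rot: [-0.0, 0.96, 0.278, 0.0]
force: [-1.0, -2.3, 0.9]
grip_width: -0.001
```

```bash
python3 cl.py w9
```

```text
t 15.55 pos [530.9  96.6  66.3] xdeg 32.3 F [-1.  -2.3  0.9] shift [ 20.  -39.9  -9.7] turnz None tiltz [ 0.  0. -1.]
```

{"op": "play_rows", "data": {"motion": [[[0.7,0.3,0],[0,0,-1]],[[0.7,0.3,0],[0,0,-1]],[[0,0,0],[0,0,0]],[[0,0,0],[0,0,0]]]}}

```text
time_s: 15.93
eef_pos: [532.4, 96.8, 66.3]
ee_rot: [-0.0, 0.955, 0.295, 0.0]
force: [-0.2, -1.7, 1.5]
grip_width: 0.0
```

{"op": "play_rows", "data": {"motion": [[[0.7,0.3,0],[0,0,-1]],[[0,0,0],[0,0,0]],[[0,0,0],[0,0,0]]]}}

```text
time_s: 16.18
eef_pos: [533.1, 97.0, 66.3]
ee_rot: [0.0, 0.953, 0.304, 0.0]
force: [-1.0, -1.9, 0.8]
grip_width: -0.002
```

{"op": "play_rows", "data": {"motion": [[[0.7,0.3,0],[0,0,-1]],[[0,0,0],[0,0,0]],[[0,0,0],[0,0,0]]]}}

```text
time_s: 16.43
eef_pos: [533.9, 97.1, 66.3]
ee_rot: [-0.0, 0.95, 0.312, 0.0]
force: [-1.1, -2.3, 0.6]
grip_width: 0.002
```

{"op": "play_rows", "data": {"motion": [[[0.7,0.3,0],[0,0,-1]],[[0.7,0.3,0],[0,0,-1]],[[0,0,0],[0,0,0]],[[0,0,0],[0,0,0]]]}}

```text
time_s: 16.77
eef_pos: [535.4, 97.6, 66.3]
ee_rot: [-0.0, 0.945, 0.328, 0.0]
force: [-0.5, -2.0, 0.1]
grip_width: 0.001
```

{"op": "play_rows", "data": {"motion": [[[0.7,0,0],[0,0,0]],[[0.7,0,0],[0,0,0]],[[0,0,0],[0,0,0]],[[0,0,0],[0,0,0]]]}}

```text
time_s: 17.1
eef_pos: [535.9, 97.9, 66.2]
ee_rot: [0.0, 0.945, 0.328, -0.001]
force: [-3.9, -5.5, 1.8]
grip_width: -0.0
```

Run:
```python
from h import *
go([0,0,0]);C,im=snap('side','s1')
C2,im2=snap('wrist','w10')
a=cv2.resize(im[160:300,230:400],(680,560),interpolation=cv2.INTER_CUBIC)
cv2.imwrite('pics/v8.png',a[...,::-1])
for k,z,p in(('shut exp',76,[526.5+62*np.cos(np.radians(-57)),141+62*np.sin(np.radians(-57)),76]),):
    q=proj(C,p);print(q,(q-[230,160])*4)
```

```text
t 17.1 pos [535.9  97.9  66.2] xdeg 38.3 F [-3.9 -5.5  1.8] shift [-480.9 -255.6   67.1] turnz None tiltz [-0.002 -0.001 -1.   ]
[297.76871502 207.70213343] [271.07486009 190.80853374]
```

View pics/v8.png

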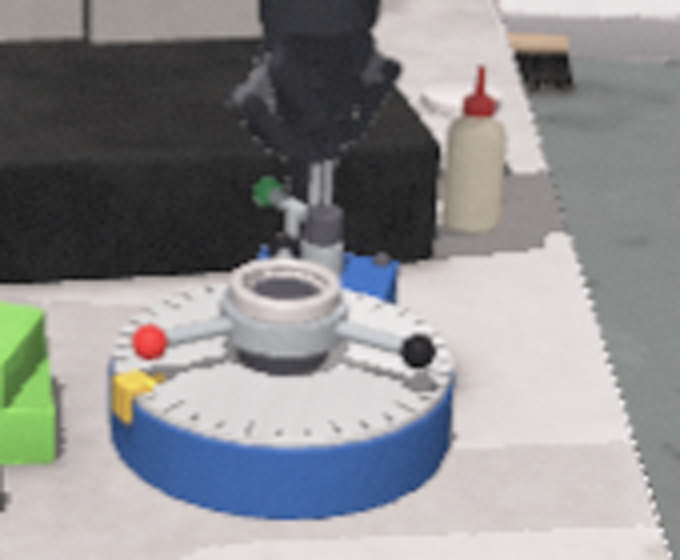

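The side picture shows the green knob at crop (265,190), against a predicted shut position of (271,191). Force has jumped to 6.7 N, so the lever is at the stop. I'll press once more, then back off.

{"op": "play_rows", "data": {"motion": [[[0.7,0,0],[0,0,0]],[[0.7,0,0],[0,0,0]],[[0,0,0],[0,0,0]],[[0,0,0],[0,0,0]],[[0,0,0],[0,0,0]]]}}

```text
time_s: 17.62
eef_pos: [536.1, 98.2, 66.0]
ee_rot: [0.0, 0.945, 0.328, -0.002]
force: [-8.3, -10.9, 4.4]
grip_width: 0.001
```

{"op": "play_rows", "data": {"motion": [[[-4,0,0],[0,0,0]],[[-8,0,0],[0,0,0]],[[-4,0,0],[0,0,0]],[[0,0,-15],[0,0,0]],[[0,0,-25],[0,0,0]],[[0,0,-25],[0,0,0]],[[0,0,-25],[0,0,0]],[[0,0,-25],[0,0,0]],[[0,0,-25],[0,0,0]],[[0,0,-20],[0,0,0]],[[-25,0,0],[0,0,0]],[[-25,0,0],[0,0,0]],[[-25,0,0],[0,0,0]],[[0,0,0],[0,0,0]],[[0,0,0],[0,0,0]]]}}

```text
time_s: 18.87
eef_pos: [465.8, 42.5, 226.7]
ee_rot: [0.0, 0.945, 0.328, 0.001]
force: [0.6, -0.2, -0.0]
grip_width: 0.002
```

```bash
python3 cl.py w11; python3 ang.py w12
python3 - <<'E'
from h import *
C,im=snap('side','s2');im=im[150:300,220:420];a=cv2.resize(im,(400,300),interpolation=cv2.INTER_CUBIC)[...,::-1]
b=cv2.resize(cv2.imread('pics/w12.png'),(400,300));cv2.imwrite('pics/v9.png',np.hstack([a,b]))
h=cv2.cvtColor(cv2.imread('pics/s2.png'),cv2.COLOR_BGR2HSV)
E
```

```text
t 18.87 pos [465.8  42.5 226.7] xdeg 38.3 F [ 0.6 -0.2 -0. ] shift [108.5 -39.8 150.8] turnz None tiltz [ 0.001  0.    -1.   ]
t 18.92 pos [466.3  42.8 226.6] xdeg 38.3 F [ 0.9 -0.3 -0.2] shift [ 203.9 -119.8  150.8] turnz 38.3 tiltz [ 0.001  0.    -1.   ]
red_knob 0.96 [493.  78.]
red_knob 0.18 [388. 176.]
work_ring 0.82 [536. 269.]
work_ring 0.63 [531.  77.]
dark [206.  91.] 331 r 277.0 ang -138.3
dark [436. 145.] 296 r 83.5 ang -90.5
red [193. 236.] 395 r 341.9 ang -113.4
```

View pics/v9.png

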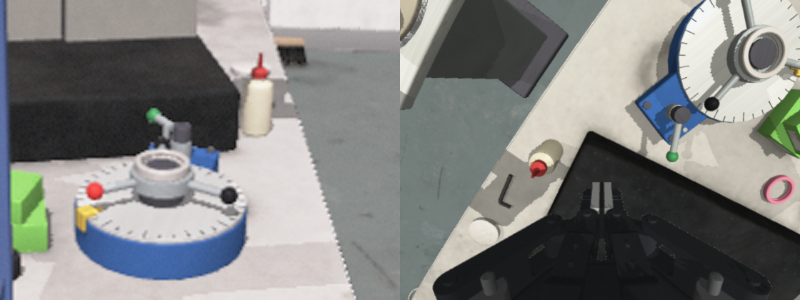

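Run:
```python
from h import *
C=cal('wrist');h=cv2.cvtColor(cv2.imread('pics/w12.png'),cv2.COLOR_BGR2HSV)
m=(h[...,0]>50)&(h[...,0]<85)&(h[...,1]>100);yy,xx=np.nonzero(m);k=np.hypot(xx-381,yy-218)<14
g=back(C,(xx[k].mean(),yy[k].mean()),76);p=back(C,(389,157),86)
for P in(p,np.array([526.5,141,0])):
    d=g-P;print(P.round(),g.round(1),np.hypot(d[0],d[1]),np.degrees(np.arctan2(d[1],d[0])))
```

```text
[519. 141.  86.] [561.8  89.5  76. ] 66.63674716532138 -49.95310035668829
[526. 141.   0.] [561.8  89.5  76. ] 62.38712811325863 -55.56748790261393
```

```bash
python3 -c "
from h import *
print(ctrl.finish_job())"
```

```text
the job is handed in; nothing more can be done
None
```

I turned the wheel by pushing one of its black-knobbed spokes until the red-knobbed spoke pointed at the flag. I then pushed the clamp lever round to its stop, backed the arm off and handed the job in. No verdict was reported.

- **Wheel:** with the clamp still open, the red knob measured 29.9° and the flag 29.8°. After clamping, the red knob was hidden from the wrist camera. Reckoned from the black knob at -90.5°, it stood at about 29.5°, roughly 0.4 mm from the mark.
- **Clamp:** the lever ended at about -55.6° in the bench frame, against an expected stop of about -56 to -58°. Force rose from about 2 N to 14 N as I pressed it against the stop. The visible hub alone gave -50°, but that reading put the knob 67 mm from the pivot instead of 62 mm, so I did not rely on it.
- **Other items:** in the last pictures the bearing ring was on its seat and the bottle was upright. The hex key and test block looked undisturbed. The loupe was not in those pictures; the arm did not go near it. I checked these by eye and did not measure them again.
- **Forces and time:** the highest reading was about 14 N, and the last sensed clock time was about 19 s.

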